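# Build a square drilling pile on the setup plate

## Robot

A 7-joint arm with a two-finger parallel gripper is mounted at the origin on the work surface. World frame = base frame: x ahead of the robot, y to its left, z up, the work surface at z = 0. Lengths are in m, angles in rad, forces in N, time in s.
With the tool pointing down it reaches from about 0.425 to 0.95 m from the base axis. Payload 4.7 kg.
Tool frame: the origin (TCP) lies on the mounting face of the last link; the fingertips stand 173 mm ahead of it and the grasp point (between the pads) lies ctrl.pinch_z ahead of it (ctrl.pinch_z is the distance from the TCP to the grasp point, in m); z points along the fingers, y is the line along which they close (so a half turn about z gives the same grasp; the last joint's range is limited). The gripper opens to 85 mm and grips with 20 to 120 N. Pads are 22 mm wide; open, the fingers measure 114 mm over their backs; the gripper's body (76 mm by 85 mm) begins 54 mm behind the grasp point. The pads swing forward as they close: fully open they stand 13 mm farther back than shut.
Start: joints at [-1.311, 0.469, -0.049, 1.532, 0.024, 1.141, -0.082], TCP at [0.192, 0.647, 0.405] pointing down, gripper open.
Joint ranges: [-2.59, 2.59], [-0.33, 1.99], [-1.39, 1.29], [0.1, 2.45], [-1.04, 4.18], [0.21, 1.99], [-2.66, 2.66]. Speed limits (rad/s): [2.57, 2.57, 3.14, 3.14, 3.14, 3.14, 3.14].

## Interface

Orientations are given as a rotation vector (axis times angle).
In Python, from plant import ctrl gives the robot as it stands.
- The arm moves only by the shell command python3 -m pendant 'ROWS'. ROWS is JSON, one flat list of numbers, 7 for each row, row after row: the closure, from -1 (fully open) to 1 (shut), then the shift along the tool's x, y, z in m, then the turn, a rotation vector about the tool's x, y, z in degrees. A call has 1 to 20 rows; each row shifts and turns the commanded pose from where the row before left it, along the tool's axes as they then stand; what a row does not reach is not made up. A row lasts 1/12 s, in which the tool goes at most 41.7 mm and 7.16 degrees, less where a joint would pass 70% of its speed; a pose out of reach is approached as far as the arm can. A call with a gripper value outside its range is refused whole. The fingers move at their own pace and stop on an object; the grip force is fixed at half the most. Time passes only in rows, so rows that do not move let the fingers close. It gives the time, the measured TCP pose, the force, the opening and the grip force at its end, in the units of the state.
- ctrl.observe(): the state, without advancing time (a new reading comes with each control period).
- ctrl.capture(name): name is "scene" or "top"; returns a dict with "pixels" (480x640x3 uint8, blue, green, red), "vertical_fov" (degrees; the focal length in pixels is half the picture's height over the tangent of half this angle, whatever the lens; pixels are square), "cx", "cy" (the principal point, pixels), "origin" and "orientation" of the camera in the world. Camera axes: x right, y up, looking along -z (the intrinsics and any distortion apply to the point x, -y, -z); pixel columns grow to the right and rows downward; lengths in m; the calibration is good to about 2 mm. A picture is of the moment at which its call begins. There is no depth.
- ctrl.hand_in(): hands the job in; it is judged then, once.
Trained networks look in a picture, given as the dict that the camera call returned (one of the last four; its "shot" number tells which), for a name from the list of things; names that differ only in an ending like _2 or _b are one class to them, and where a whole thing is asked for, a point or a joint stands for the part that bears it (a point fixed in the world has none). Each returns a list of dicts, best first, with "p" (0 to 1); they miss things now and then, are a little off and sometimes report something else, mostly with a low value. They report only what shows in the picture. A call takes as long as a camera call. They do not tell look-alikes from the thing itself.
- ctrl.cut_out(picture, target): "mask" (480x640 bool, what is visible of it) and "bbox" ([centre column, centre row, width, height] in pixels, round what is visible of it).
The state is a dict: "clock": time; "q": joint angles; "qd": joint speeds; "effort": joint torques, N m; "position": TCP position; "eef_rot": TCP orientation; "wrist_force": force on the tool from outside, world axes, zero at the start; "ft_torque": the same for the moment, N m; "opening": finger opening in m; "grasp_force": force on a finger pad.
Only numpy, scipy, OpenCV 4.12 (cv2) and the standard library are available. Lean on these libraries where they do the work, as an engineer would, in place of code of your own. Each camera call takes 0.05 s, during which the arm holds its last target. There are 200 camera calls.

## Task

Get the pile ready for drilling: first slide the square aluminium spacer block across the setup plate, without lifting or tipping it, from the plain scribed square into the crossed one, so that it sits centred and square in the outline. Then set the plain steel packing plate on the block, and the notched steel blank on top of that, each lowered on rather than dropped, with the edges of all three flush and square, and let go. Leave the handwheel, tap wrench, tin of drill bits and red stop button alone.

Things in the scene. Friction and masses are not known exactly. Their poses are not given: they have to be found in the camera images.
- setup: Fixed dark steel setup plate lying on the bench, 130 mm (its x) by 310 mm (its y), 10 mm thick; origin at the centre of its underside, z up. Its smooth top carries two scribed squares side by side along its y, centres 90 mm either side of the plate's centre.
- park: The plain scribed square (thin light lines, 70 mm side, nothing inside) flat on the top face of the setup plate, fixed, no thickness to catch on; the spacer block starts on it. Origin at its centre, on the plate's top face (10 mm above the bench); x and y parallel to its sides. It may be at either end of the plate.
- drillmark: The crossed scribed square (thin light lines, 70 mm side, with both diagonals drawn) on the top face of the setup plate, fixed: where the spacer block has to go. Origin at its centre, on the plate's top face (10 mm above the bench); x and y parallel to its sides. It is 180 mm from the plain square.
- spacer: Loose square aluminium block, 60 by 60 mm and 30 mm high, about 0.3 kg, standing on the setup plate roughly on the plain square, turned a little. Origin at the centre of its underside; x and y across its flat sides, z up. Any quarter turn is as good as another.
- packing: Loose plain square steel plate with full corners, 60 by 60 mm, 16 mm thick, about 0.44 kg, lying flat on the bench to the left or right of the setup plate. Origin at the centre of its underside; x and y across its flat sides, z up. Any quarter turn is as good as another.
- blank: Loose steel blank 60 by 60 mm overall, 12 mm thick, about 0.3 kg, with a 10 by 10 mm square notch out of each corner (so a fat cross; each side keeps a straight edge 40 mm long in the middle), lying flat on the bench on the other side of the setup plate. Origin at the centre of its underside; x and y across its straight edges, z up. Any quarter turn is as good as another.
- handwheel: Bystander: loose black three-spoke handwheel, 112 mm across, hub 30 mm high, lying on the bench beyond the setup plate. Origin at the centre of its underside. Not to be moved.
- tapwrench: Bystander: loose steel tap wrench, a 210 mm bar along its y with a 26 by 50 mm middle 16 mm high, lying on the bench beyond the setup plate. Origin under its middle. Not to be moved.
- bittin: Bystander: loose grey tin of drill bits, tray 75 by 115 mm and 22 mm high with its lid standing open to about 95 mm height on its far side. Origin at the centre of the tray's underside. Not to be moved.
- switchbox: Bystander: fixed yellow switch box, 90 by 90 by 75 mm high, on the left of the bench, with the red mushroom button on its top. Origin at the centre of its underside.
- stop (a joint): Travel of the red mushroom stop button (48 mm across) on top of the switch box: 0 = up, 0.006 m = fully pressed. Not to be pressed.
There are look-alikes about, which are no part of the job. Of the things that look like the spacer, the smaller one is meant. What is shaped like the blank but pink is not meant.

How it is judged:
On the way, in this order (a step that is already met when the one before it is completed fails the run):
1. the spacer block has been slid into the crossed square, centred within 8 mm and square to it, still flat on the setup plate (horizontal distance between spacer and drillmark below 0.008 m and (angle between the x axis of spacer and the x axis of drillmark, either way round below 0.12 rad or angle between the x axis of spacer and the y axis of drillmark, either way round below 0.12 rad) and z of spacer in the frame of setup between 0.007 and 0.013 m and linear speed of spacer below 0.02 m/s and angular speed of spacer below 0.1 rad/s), for 0.2 s.
2. the packing plate lies flush and square on the spacer block (horizontal distance between packing and spacer below 0.006 m and (angle between the x axis of packing and the x axis of spacer, either way round below 0.1 rad or angle between the x axis of packing and the y axis of spacer, either way round below 0.1 rad) and z of packing in the frame of spacer between 0.027 and 0.033 m and angle between packing's own z axis and vertical below 0.05 rad and linear speed of packing below 0.02 m/s and angular speed of packing below 0.1 rad/s), for 0.2 s.
3. the notched blank lies flush and square on the packing plate (horizontal distance between blank and spacer below 0.006 m and (angle between the x axis of blank and the x axis of spacer, either way round below 0.1 rad or angle between the x axis of blank and the y axis of spacer, either way round below 0.1 rad) and z of blank in the frame of spacer between 0.043 and 0.049 m and angle between blank's own z axis and vertical below 0.05 rad and linear speed of blank below 0.02 m/s and angular speed of blank below 0.1 rad/s), for 0.2 s.
At the end, for the whole second after the job is handed in: Spacer block flat on the setup plate within 8 mm and 0.12 rad of the crossed square; packing plate flat on the block and notched blank flat on the packing plate, each within 6 mm and 0.10 rad (quarter turns alike) of the block; all at rest (all of step 1 and all of step 2 and all of step 3); the robot touches nothing.
It fails at once if the spacer block is lifted more than 6 mm off the setup plate or tipped by more than 0.12 rad (z of spacer in the frame of setup above 0.016 m or angle between spacer's own z axis and vertical above 0.12 rad).
It fails at once if the packing plate is let go in the air above the pile, 10 mm or more too high (z of packing in the frame of spacer above 0.04 m and horizontal distance between packing and spacer below 0.06 m and contact force between the fingers and packing below 0.05 N).
It fails at once if the notched blank is let go in the air above the pile, 10 mm or more too high (z of blank in the frame of spacer above 0.056 m and horizontal distance between blank and spacer below 0.06 m and contact force between the fingers and blank below 0.05 N).
It fails at once if the handwheel, tap wrench or tin of drill bits is moved more than 15 mm (distance of any of handwheel, tapwrench, bittin from where it was at the start of the episode above 0.015 m).
It fails at once if the red stop button is pressed more than 2 mm (value of joint stop above 0.002 m).
It also fails if it takes over 72 s, if anything falls off the work surface, if the arm or the gripper's body presses on something with over 40 N, if the wrist force passes 120 N, or if a joint passes its speed limit or range.

## Working session

There is one attempt and no reset: what is moved stays moved. The work goes in short steps, Python scripts to look and compute and a shell command to move; the robot and the scene stay as the last step left them, time stands still between calls to the robot, and variables do not carry over. Pictures are saved under pics/ and viewed, at most 10 in all, crops included, and the job is handed in when it is done.

```bash
ls; mkdir -p pics
python3 - <<'E'
from plant import ctrl
import cv2
print(ctrl.pinch_z, ctrl.observe())
for n in("scene","top"):
    p=ctrl.capture(n); cv2.imwrite(f"pics/{n}0.png",p["pixels"])
    print({k:v for k,v in p.items() if k!="pixels"})
    for t in("spacer","packing","blank","park","drillmark","setup"):
        for d in ctrl.cut_out(p,t): print(n,t,round(d["p"],2),d["bbox"],d["mask"].sum())
E
```

```text
pics
0.1547 {'clock': 0.0, 'q': array([-1.31086805,  0.46944   , -0.04861652,  1.53370657,  0.02408527,
        1.1409956 , -0.08230436]), 'qd': array([-0.00142481, -0.00222432,  0.00081703, -0.00041939,  0.00024235,
        0.00122845, -0.00041715]), 'effort': array([ 6.73309878e-04, -5.10331607e+01, -4.68242099e-02, -2.37707716e+01,
        1.05863682e-02,  7.60427385e-03,  7.43721458e-07]), 'position': array([0.1921537 , 0.64681012, 0.40365677]), 'eef_rot': array([-4.52018050e-01, -3.10866655e+00,  3.06373254e-03]), 'wrist_force': array([-0.52966614,  1.07723953,  0.16844632]), 'ft_torque': array([ 0.00426206, -0.04930733, -0.02157983]), 'grasp_force': 0.0, 'opening': 0.0855077837211001}
{'vertical_fov': 48.086913580016095, 'cx': 322.6748612952257, 'cy': 241.02094649210753, 'origin': array([ 1.42220255, -0.36846015,  0.74364232]), 'orientation': array([0.88307656, 0.53471443, 0.96589683]), 'shot': 1}
scene spacer 0.94 [149.2, 258.0, 53.2, 39.4] 1349
scene spacer 0.67 [226.9, 289.0, 36.4, 32.2] 866
scene packing 0.93 [111.8, 325.2, 37.3, 30.5] 817
scene packing 0.49 [419.0, 289.1, 
[... 301 characters left out ...]
85.0] 4214
scene setup 0.43 [328.6, 345.2, 103.9, 39.8] 836
{'vertical_fov': 54.402942381958866, 'cx': 327.88010671952054, 'cy': 236.20464977948922, 'origin': array([0.46954743, 0.10996757, 1.01014193]), 'orientation': array([ 0.04453402, -0.08804427, -1.56259609]), 'shot': 2}
top spacer 0.9 [419.9, 255.2, 32.9, 29.3] 898
top spacer 0.7 [477.4, 354.1, 52.8, 48.1] 1858
top spacer 0.49 [103.0, 227.4, 24.5, 25.1] 450
top packing 0.6 [529.8, 264.8, 40.8, 42.1] 882
top blank 0.91 [208.9, 332.7, 34.3, 37.0] 798
top blank 0.89 [231.3, 279.9, 32.5, 35.0] 713
top park 0.34 [378.4, 264.1, 152.1, 86.9] 7680
top drillmark 0.76 [332.1, 272.5, 37.5, 40.7] 11
top setup 0.63 [376.6, 264.9, 154.4, 85.3] 7549
```

View pics/top0.png

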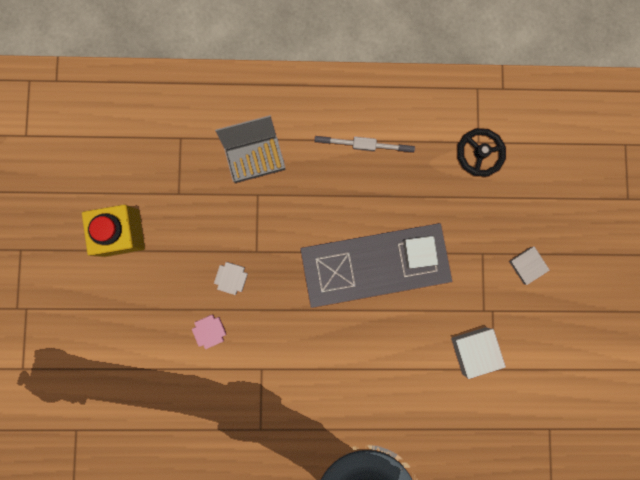

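View pics/scene0.png

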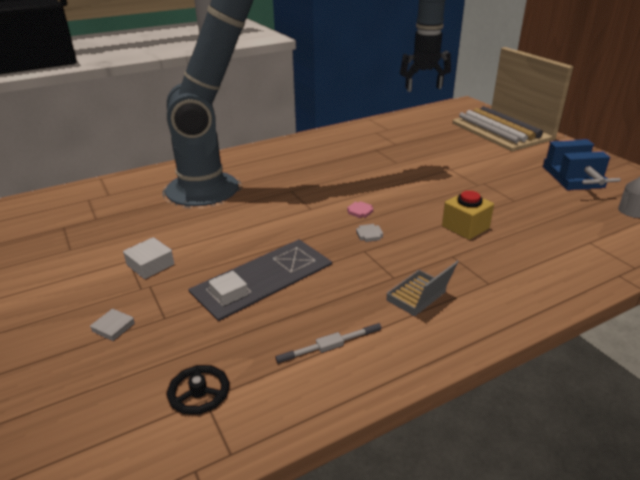

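Top view: the setup plate is at (376,265), the crossed square at (335,272) and the small spacer at (421,252). The packing plate is at (530,266) and the grey blank at (231,279). The pink cross (208,332) and the bigger block (480,354) are the look-alikes. Next I fit poses to the silhouettes.

```bash
cat > h.py <<'E'
import numpy as np, cv2
from scipy.spatial.transform import Rotation as R
from scipy.optimize import minimize
from plant import ctrl
def proj(p,P):
    f=240/np.tan(np.radians(p["vertical_fov"]/2))
    c=(np.atleast_2d(P)-p["origin"])@R.from_rotvec(p["orientation"]).as_matrix()
    return np.c_[p["cx"]+f*c[:,0]/-c[:,2], p["cy"]-f*c[:,1]/-c[:,2]]
def ray(p,u,v,z):
    f=240/np.tan(np.radians(p["vertical_fov"]/2))
    d=R.from_rotvec(p["orientation"]).apply([(u-p["cx"])/f,-(v-p["cy"])/f,-1])
    return p["origin"]+d*(z-p["origin"][2])/d[2]
def box(a,b,h):
    s=np.array([[1,1],[1,-1],[-1,-1],[-1,1]])*[a/2,b/2]
    return np.r_[np.c_[s,np.zeros(4)],np.c_[s,np.full(4,h)]]
def cross(h):
    s=np.array([[30,20],[20,30],[-20,30],[-30,20],[-30,-20],[-20,-30],[20,-30],[30,-20]])/1000
    return np.r_[np.c_[s,np.zeros(8)],np.c_[s,np.full(8,h)]]
S=8
def hullmask(pts,o,n):
    m=np.zeros((n*S,n*S),np.uint8)
    cv2.fillConvexPoly(m,cv2.convexHull(np.round((pts-o+.5)*S).astype(np.int32)),1); return m
def fit(p,model,z,c,pred,n,yaw0s):
    """silhouette fit of a convex model at height z near pixel c; pred(crop)->bool"""
    o=np.array([int(c[0]-n/2),int(c[1]-n/2)])
    crop=p["pixels"][o[1]:o[1]+n,o[0]:o[0]+n]
    up=cv2.resize(crop,None,fx=S,fy=S,interpolation=cv2.INTER_LINEAR)
    m=pred(up).astype(np.uint8)
    m=cv2.morphologyEx(m,cv2.MORPH_OPEN,np.ones((9,9)))
    k,l,st,_=cv2.connectedComponentsWithStats(m); i=1+np.argmax(st[1:,4])
    cn=cv2.findContours((l==i).astype(np.uint8),0,2)[0]
    M=np.zeros_like(m); cv2.fillConvexPoly(M,cv2.convexHull(np.vstack(cn)),1)
    def cost(x):
        P=model.copy(); a=np.cos(x[2]);b=np.sin(x[2])
        P=np.c_[x[0]+a*P[:,0]-b*P[:,1], x[1]+b*P[:,0]+a*P[:,1], P[:,2]+z]
        H=hullmask(proj(p,P),o,n); return 1-(H&M).sum()/(H|M).sum()
    mu=cv2.moments(M); w=ray(p,o[0]+mu["m10"]/mu["m00"]/S,o[1]+mu["m01"]/mu["m00"]/S,z+model[:,2].max()/2)
    best=min((minimize(cost,[w[0],w[1],y],method="Nelder-Mead",options=dict(initial_simplex=np.array([w[0],w[1],y])+np.array([[0,0,0],[.008,0,0],[0,.008,0],[0,0,.2]]),xatol=1e-5,fatol=1e-5)) for y in yaw0s),key=lambda r:r.fun)
    return best.x,best.fun
def hsv(i): return [a.astype(int) for a in cv2.split(cv2.cvtColor(i,cv2.COLOR_BGR2HSV))]
light=lambda i:(lambda h,s,v:(s<75)&(v>115))(*hsv(i))
dark=lambda i:(lambda h,s,v:(s<85))(*hsv(i))
Y=[-.5,-.2,.2,.5,.8]
SP,PK,BL,SE=box(.06,.06,.03),box(.06,.06,.016),cross(.012),box(.13,.31,.01)
E
cat > m0.py <<'E'
from h import *
T=ctrl.capture("top");C=ctrl.capture("scene")
for nm,p,m,z,c,pr,n in [("setup",T,SE,0,(376,265),dark,180),("setup",C,SE,0,(260,280),dark,156),
  ("spacer",T,SP,.01,(420,254),light,46),("spacer",C,SP,.01,(228,289),light,50),
  ("pack",T,PK,0,(530,266),dark,60),("pack",C,PK,0,(112,325),dark,60),("blank",T,BL,0,(231,279),dark,54),("blank",C,BL,0,(369,232),dark,34)]:
    x,f=fit(p,m,z,c,pr,n,Y if nm!="setup" else [0.,.2,-.2]); print(nm,x.round(4),round(f,3))
    P=m.copy();a,b=np.cos(x[2]),np.sin(x[2]);P=np.c_[x[0]+a*P[:,0]-b*P[:,1],x[1]+b*P[:,0]+a*P[:,1],P[:,2]+z]
    cv2.polylines(p["pixels"],[cv2.convexHull(np.round(proj(p,P)*16).astype(np.int32))],True,(0,255,0),1,0,4)
cv2.imwrite("pics/f.png",np.vstack([cv2.resize(T["pixels"][200:330,200:560],None,fx=2,fy=2),cv2.resize(C["pixels"][190:345,90:450],None,fx=2,fy=2)]))
E
python3 m0.py
```

```text
setup [ 0.4945 -0.0212  0.1863] 0.011
setup [ 0.4904 -0.0219  0.1871] 0.047
spacer [ 0.5123 -0.1089 -0.1892] 0.335
spacer [ 0.4913 -0.1046  0.1278] 0.317
pack [ 0.495  -0.3546  0.5655] 0.03
pack [ 0.4926 -0.3527 -1.0104] 0.023
blank [ 0.4638  0.2897 -0.2934] 0.034
blank [ 0.4617  0.2893 -0.3038] 0.046
```

View pics/f.png

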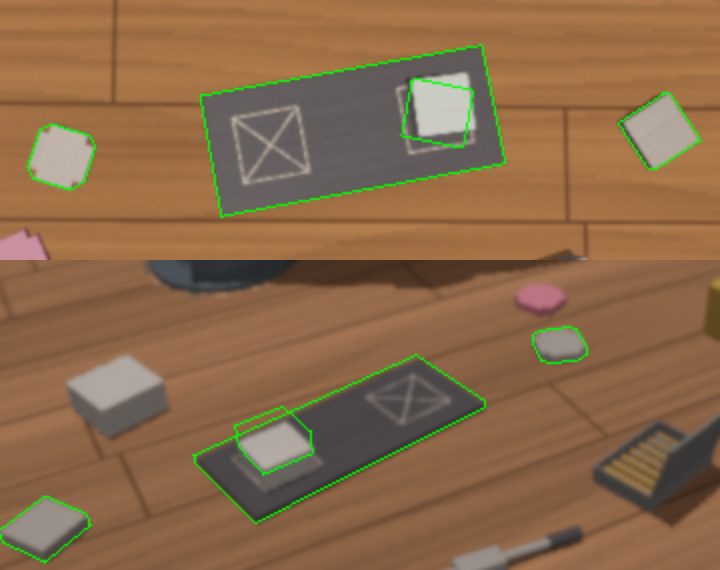

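Plate, packing and blank outlines fit well. The spacer fit was pulled off by the scribed lines, so I refit it by its top face only.

```bash
cat > sp.py <<'E'
from h import *
import sys
def top(z): return box(.06,.06,0)+[0,0,z]
def run(cT,cC,z=.04):
    T=ctrl.capture("top");C=ctrl.capture("scene")
    for p,c,k,n in ((T,cT,"top",40),(C,cC,"scene",46)):
        o=[int(c[0]-n/2),int(c[1]-n/2)]; v=p["pixels"][o[1]:o[1]+n,o[0]:o[0]+n].max(2)
        vt=np.percentile(v,97); lo=np.percentile(v,20)
        for fr in (.7,.8):
            th=lo+fr*(vt-lo)
            print(k,round(th),*fit(p,top(z),0,c,lambda i:i.max(2)>th,n,[-.2,.1,.2,.5]))
if __name__=="__main__": run((421,252),(227,286))
E
python3 sp.py
```

```text
top 172 [ 0.5207546  -0.1122476   0.12225372] 0.03146400852229492
top 183 [ 0.52103904 -0.1116002   0.11823208] 0.06680886722023316
scene 148 [ 0.52087839 -0.11265279  0.13201318] 0.0292913994779751
scene 158 [ 0.51989859 -0.11220644  0.11846618] 0.10100161550888531
```

```bash
cat > go.py <<'E'
# python3 go.py x y z yaw_deg(of tool y): turn (deg, tool axes) then shift (mm, tool axes after the turn)
import sys,numpy as np
from scipy.spatial.transform import Rotation as R
from plant import ctrl
x,y,z,w=map(float,sys.argv[1:5]); s=ctrl.observe()
w=np.radians(w); ty=np.array([np.cos(w),np.sin(w),0]); tz=np.array([0,0,-1.]); tx=np.cross(ty,tz)
G=R.from_matrix(np.c_[tx,ty,tz]); N=R.from_rotvec(s["eef_rot"])
print("t",round(s["clock"],2),"pos",s["position"].round(4),"open",s["opening"].round(4),"F",s["wrist_force"].round(1),"q",s["q"].round(2))
print("turn",np.degrees((N.inv()*G).as_rotvec()).round(2),"shift mm",(G.inv().apply(np.array([x,y,z])-s["position"])*1000).round(1))
E
python3 go.py .5205 -.112 .30 97.2
```

```text
Traceback (most recent call last):
  File "go.py", line 8, in <module>
    print("t",round(s["clock"],2),"pos",s["position"].round(4),"open",s["opening"].round(4),"F",s["wrist_force"].round(1),"q",s["q"].round(2))
                                                                      ^^^^^^^^^^^^^^^^^^
AttributeError: 'float' object has no attribute 'round'
```

```bash
sed -i 's/s\["opening"\].round(4)/round(s["opening"],4)/' go.py; python3 go.py .5205 -.112 .30 97.2
```

```text
t 0.9 pos [0.1922 0.6471 0.4047] open 0.0855 F [-0.4 -0.4 -0.7] q [-1.31  0.47 -0.05  1.53  0.02  1.14 -0.08]
turn [ 1.000e-02 -0.000e+00 -2.375e+01] shift mm [-230.6 -794.2  104.7]
```

```bash
python3 -m pendant '[-1,0,0,0,0,0,-4.75,-1,0,0,0,0,0,-4.75,-1,0,0,0,0,0,-4.75,-1,0,0,0,0,0,-4.75,-1,0,0,0,0,0,-4.75,-1,-9,-30,0,0,0,0,-1,-9,-30,0,0,0,0,-1,-9,-30,0,0,0,0,-1,-9,-30,0,0,0,0,-1,-9,-30,0,0,0,0,-1,-9,-30,0,0,0,0,-1,-9,-30,0,0,0,0,-1,-9,-30,0,0,0,0,-1,-9,-30,0,0,0,0,-1,-9,-30,0,0,0,0,-1,-9,-30,0,0,0,0,-1,-9,-30,0,0,0,0,-1,-9,-30,0,0,0,0,-1,-9,-30,0,0,0,0,-1,-9,-30,0,0,0,0]'; python3 go.py .5205 -.112 .30 97.2
```

```text
clock: 2.57
position: [0.4457, 0.0736, 0.4052]
eef_rot: [-0.198, 3.134, 0.001]
wrist_force: [0.8, 0.6, -0.4]
opening: 0.0858
grasp_force: 0.0
t 2.57 pos [0.4457 0.0736 0.4052] open 0.0858 F [ 0.8  0.6 -0.4] q [-0.47  0.1   0.23  2.05 -0.03  1.    1.47]
turn [0.03 0.07 0.01] shift mm [ -50.9 -193.5  105.2]
```

Note to self: row shifts are in metres (the last call was clipped to the 41.7 mm row limit, in the right direction).

```bash
python3 -m pendant '[-1,-0.008,-0.032,0.01,0,0,0,-1,-0.008,-0.032,0.01,0,0,0,-1,-0.008,-0.032,0.01,0,0,0,-1,-0.009,-0.032,0.01,0,0,0,-1,-0.009,-0.032,0.01,0,0,0,-1,-0.009,-0.033,0.01,0,0,0,-1,0,0,0.03,0,0,0,-1,0,0,0.025,0,0,0,-1,0,0,0,0,0,0,-1,0,0,0,0,0,0]'; python3 go.py .5205 -.112 .187 97.2
```

```text
clock: 3.4
position: [0.52, -0.1092, 0.289]
eef_rot: [0.197, -3.133, -0.001]
wrist_force: [-0.0, -0.3, 0.4]
opening: 0.0855
grasp_force: 0.0
t 3.4 pos [ 0.52   -0.1092  0.289 ] open 0.0855 F [-0.  -0.3  0.4] q [-0.14  0.38  0.33  2.   -0.18  0.78  1.99]
turn [ 0.04 -0.15  0.01] shift mm [ -0.2  -2.8 102. ]
```

```bash
python3 -m pendant '[-1,0,-0.0028,0.02,0,0,0,-1,0,0,0.03,0,0,0,-1,0,0,0.03,0,0,0,-1,0,0,0.015,0,0,0,-1,0,0,0.009,0,0,0,-1,0,0,0,0,0,0,0,0,0,0,0,0,0,1,0,0,0,0,0,0,1,0,0,0,0,0,0,1,0,0,0,0,0,0,1,0,0,0,0,0,0,1,0,0,0,0,0,0,1,0,0,0,0,0,0,1,0,0,0,0,0,0]'; python3 go.py .4757 .067 .185 100.7; python3 sp.py
```

```text
clock: 4.57
position: [0.5215, -0.1122, 0.1878]
eef_rot: [-0.198, 3.132, -0.0]
wrist_force: [-0.8, 0.7, 6.1]
opening: 0.0588
grasp_force: 65.9
t 4.57 pos [ 0.5215 -0.1122  0.1878] open 0.0588 F [-0.8  0.7  6.1] q [-0.08  0.55  0.27  2.06 -0.26  0.57  2.07]
turn [-0.02  0.22 -3.48] shift mm [ 11.8 184.6   2.8]
top 110 [ 0.46895328 -0.102332    0.92170509] 0.5644623862616942
top 121 [ 0.46817616 -0.10259572  0.92022214] 0.6042665226490245
scene 95 [ 0.54858617 -0.11469129 -0.13517609] 0.4091793370478799
scene 104 [ 0.57897264 -0.11363074  0.13559377] 0.5431465693522509
```

```bash
python3 -m pendant '[1,0,0,0,0,0,-1.75,1,0,0,0,0,0,-1.75,1,0.001,0.01,0,0,0,0,1,0.001,0.014,0,0,0,0,1,0.001,0.014,0,0,0,0,1,0.001,0.014,0,0,0,0,1,0.001,0.014,0,0,0,0,1,0.001,0.014,0,0,0,0,1,0.001,0.014,0,0,0,0,1,0.001,0.014,0,0,0,0,1,0.001,0.014,0,0,0,0,1,0.001,0.014,0,0,0,0,1,0.001,0.014,0,0,0,0,1,0.001,0.014,0,0,0,0,1,0,0.01,0,0,0,0,1,0,0.01,0,0,0,0,1,0,0,0,0,0,0,1,0,0,0,0,0,0]'; python3 go.py .4757 .067 .185 100.7
```

```text
clock: 6.17
position: [0.4759, 0.0667, 0.1878]
eef_rot: [-0.292, 3.122, 0.0]
wrist_force: [-0.1, -0.9, 11.0]
opening: 0.0591
grasp_force: 66.5
t 6.17 pos [0.4759 0.0667 0.1878] open 0.0591 F [-0.1 -0.9 11. ] q [-0.44  0.49  0.27  2.18 -0.26  0.5   1.78]
turn [-0.02  0.32 -0.01] shift mm [0.2 0.3 2.8]
```

```bash
python3 -m pendant '[0,0,0,0,0,0,0,-1,0,0,0,0,0,0,-1,0,0,0,0,0,0,-1,0,0,0,0,0,0,-1,0,0,0,0,0,0,-1,0,0,-0.01,0,0,0,-1,0,0,-0.03,0,0,0,-1,0,0,-0.035,0,0,0,-1,0,0,-0.035,0,0,0,-1,0,0,-0.02,0,0,0,-1,0,0,0,0,0,0]'; python3 go.py .4938 -.3537 .30 32.4;  python3 go.py .4938 -.3537 .30 122.4
```

```text
clock: 7.08
position: [0.476, 0.0663, 0.3206]
eef_rot: [-0.291, 3.119, 0.004]
wrist_force: [0.7, -0.6, -0.1]
opening: 0.0855
grasp_force: 0.0
t 7.08 pos [0.476  0.0663 0.3206] open 0.0855 F [ 0.7 -0.6 -0.1] q [-0.54  0.26  0.37  2.09 -0.13  0.8   1.67]
turn [ 0.4   0.43 68.28] shift mm [-364.1 -210.    20.6]
t 7.08 pos [0.476  0.0663 0.3206] open 0.0855 F [ 0.7 -0.6 -0.1] q [-0.54  0.26  0.37  2.09 -0.13  0.8   1.67]
turn [-2.000e-02  5.500e-01 -2.172e+01] shift mm [ 210.  -364.1   20.6]
```

```bash
python3 -m pendant '[-1,0,0,0,0,0,6.83,-1,0,0,0,0,0,6.83,-1,0,0,0,0,0,6.83,-1,0,0,0,0,0,6.83,-1,0,0,0,0,0,6.83,-1,0,0,0,0,0,6.83,-1,0,0,0,0,0,6.83,-1,0,0,0,0,0,6.83,-1,0,0,0,0,0,6.83,-1,0,0,0,0,0,6.83,-1,-0.034,-0.02,0,0,0,0,-1,-0.034,-0.02,0,0,0,0,-1,-0.034,-0.02,0,0,0,0,-1,-0.034,-0.02,0,0,0,0,-1,-0.034,-0.02,0,0,0,0,-1,-0.034,-0.02,0,0,0,0,-1,-0.034,-0.02,0,0,0,0,-1,-0.034,-0.02,0,0,0,0,-1,-0.034,-0.02,0,0,0,0,-1,-0.034,-0.02,0,0,0,0]'; python3 go.py .4938 -.3537 .225 32.4
python3 - <<'E'
import sp
from h import *
T=ctrl.capture("top");C=ctrl.capture("scene")
for p in(T,C): print(proj(p,[.4757,.067,.04]))
print(fit(T,SE,0,(376,265),dark,180,[.2]),fit(C,SE,0,(260,280),dark,156,[.2]))
sp.run(proj(T,[.4757,.067,.04])[0],proj(C,[.4757,.067,.04])[0])
cv2.imwrite("pics/a.png",np.hstack([cv2.resize(T["pixels"][200:320,290:460],None,fx=2.3,fy=2.3),cv2.resize(C["pixels"][220:340,170:340],None,fx=2.3,fy=2.3)]))
E
```

```text
clock: 8.75
position: [0.4874, -0.3295, 0.3151]
eef_rot: [-1.513, -2.752, -0.001]
wrist_force: [0.8, -0.1, 0.4]
opening: 0.0853
grasp_force: 0.0
t 8.75 pos [ 0.4874 -0.3295  0.3151] open 0.0853 F [ 0.8 -0.1  0.4] q [ 0.04  0.48  0.66  1.87 -0.37  0.92  1.43]
turn [-0.02 -0.09 -0.01] shift mm [-23.9  -7.6  90.1]
[[335.51747172 272.85958898]]
[[292.93573013 248.21049309]]
(array([ 0.49451588, -0.02128232,  0.18281454]), np.float64(0.009201211361961281)) (array([ 0.48953999, -0.02024827,  0.1915845 ]), np.float64(0.030760593169989803))
top 179 [0.4748535  0.06509931 0.19402154] 0.020156164881060423
top 189 [0.47516929 0.06528041 0.19390653] 0.047015368624248266
scene 157 [0.47391155 0.06509855 0.18296719] 0.06419096004193381
scene 165 [0.47390712 0.06490352 0.18704114] 0.08997192306080548
```

View pics/a.png

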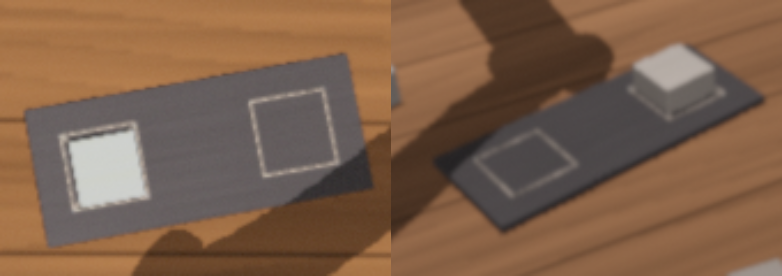

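Both views show the block centred in the crossed square, about (.475,.0655) at yaw .19. On to the packing plate.

```bash
python3 -m pendant '[-1,-0.012,-0.004,0.02,0,0,0,-1,-0.012,-0.0036,0.03,0,0,0,-1,0,0,0.03,0,0,0,-1,0,0,0.01,0,0,0,-1,0,0,0,0,0,0,-1,0,0,0,0,0,0]'; python3 go.py .4938 -.3537 .170 32.4
python3 - <<'E'
from h import *
T=ctrl.capture("top");C=ctrl.capture("scene")
cv2.imwrite("pics/b.png",np.hstack([cv2.resize(T["pixels"][205:325,460:600],None,fx=2.8,fy=2.8),cv2.resize(C["pixels"][240:360,40:180],None,fx=2.8,fy=2.8)]))
E
```

```text
clock: 9.45
position: [0.4949, -0.351, 0.2258]
eef_rot: [-1.511, -2.753, -0.001]
wrist_force: [-0.3, 0.3, 0.1]
opening: 0.0853
grasp_force: 0.0
t 9.45 pos [ 0.4949 -0.351   0.2258] open 0.0853 F [-0.3  0.3  0.1] q [ 0.14  0.63  0.57  1.88 -0.47  0.78  1.53]
turn [ 0.   -0.07  0.1 ] shift mm [-1.8 -2.4 55.8]
```

View pics/b.png

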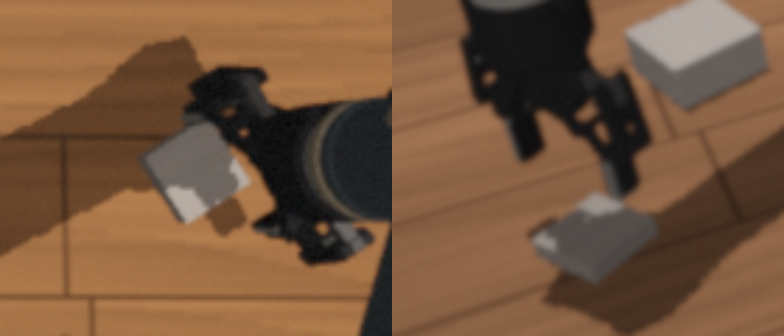

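The open fingers straddle the packing plate in both views. I descend and grip.

```bash
python3 -m pendant '[-1,-0.0018,-0.0024,0.02,0,0,0,-1,0,0,0.02,0,0,0,-1,0,0,0.01,0,0,0,-1,0,0,0.006,0,0,0,-1,0,0,0,0,0,0,-1,0,0,0,0,0,0,0,0,0,0,0,0,0,1,0,0,0,0,0,0,1,0,0,0,0,0,0,1,0,0,0,0,0,0,1,0,0,0,0,0,0,1,0,0,0,0,0,0]'; python3 go.py .4938 -.3537 .170 32.4
```

```text
clock: 10.55
position: [0.4941, -0.3552, 0.1712]
eef_rot: [1.512, 2.751, 0.001]
wrist_force: [-0.2, 1.8, 6.9]
opening: 0.0583
grasp_force: 66.0
t 10.55 pos [ 0.4941 -0.3552  0.1712] open 0.0583 F [-0.2  1.8  6.9] q [ 0.18  0.7   0.52  1.89 -0.53  0.68  1.59]
turn [0.11 0.1  0.02] shift mm [1.4 0.5 1.2]
```

```bash
python3 -m pendant '[1,0,0,-0.01,0,0,0,1,0,0,-0.02,0,0,0,1,0,0,-0.03,0,0,0,1,0,0,-0.03,0,0,0,1,0,0,-0.01,0,0,0,1,0,0,0,0,0,3.6,1,0,0,0,0,0,3.6,1,0,0,0,0,0,3.6,1,0,0,0,0,0,3.6,1,0,0,0,0,0,3.6,1,0,0,0,0,0,3.7]'; python3 go.py .475 .066 .25 10.8
```

```text
clock: 11.47
position: [0.4929, -0.3545, 0.2688]
eef_rot: [-2.007, -2.414, 0.0]
wrist_force: [0.3, -0.4, -3.9]
opening: 0.0582
grasp_force: 66.0
t 11.47 pos [ 0.4929 -0.3545  0.2688] open 0.0582 F [ 0.3 -0.4 -3.9] q [ 0.04  0.6   0.72  1.86 -0.5   0.88  1.19]
turn [-0.07 -0.08 -0.27] shift mm [416.4  61.2  18.8]
```

```bash
python3 -m pendant '[1,0.015,0.002,0,0,0,0,1,0.03,0.004,0,0,0,0,1,0.03,0.004,0,0,0,0,1,0.03,0.004,0,0,0,0,1,0.03,0.004,0,0,0,0,1,0.03,0.004,0,0,0,0,1,0.03,0.005,0,0,0,0,1,0.03,0.005,0,0,0,0,1,0.03,0.005,0,0,0,0,1,0.03,0.005,0,0,0,0,1,0.03,0.005,0,0,0,0,1,0.03,0.005,0,0,0,0,1,0.03,0.004,0,0,0,0,1,0.03,0.005,0,0,0,0,1,0.01,0,0,0,0,0,1,0,0,0.02,0,0,0,1,0,0,0,0,0,0,1,0,0,0,0,0,0,1,0,0,0,0,0,0]'; python3 go.py .475 .066 .2115 10.8
python3 - <<'E'
from h import *
T=ctrl.capture("top");C=ctrl.capture("scene")
cv2.imwrite("pics/c.png",np.hstack([cv2.resize(T["pixels"][210:330,260:400],None,fx=2.8,fy=2.8),cv2.resize(C["pixels"][170:290,220:360],None,fx=2.8,fy=2.8)]))
E
```

```text
clock: 13.05
position: [0.4761, 0.0632, 0.2499]
eef_rot: [2.007, 2.417, -0.001]
wrist_force: [-0.3, -0.4, -4.5]
opening: 0.0583
grasp_force: 67.2
t 13.05 pos [0.4761 0.0632 0.2499] open 0.0583 F [-0.3 -0.4 -4.5] q [-0.81  0.45  0.75  2.16 -0.48  0.7   0.45]
turn [-0.02  0.03 -0.2 ] shift mm [ 3.  -0.6 38.4]
```

View pics/c.png

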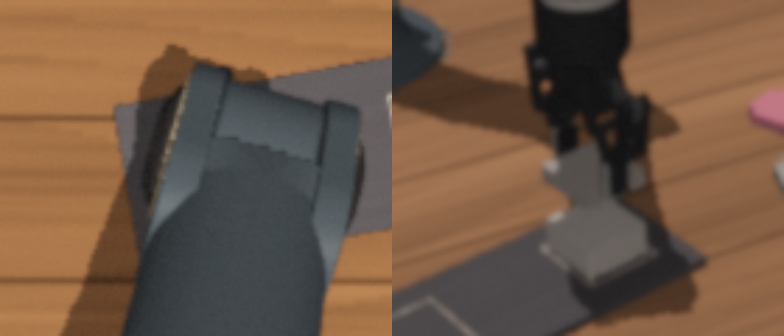

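```bash
python3 -m pendant '[1,0.0016,-0.0006,0.01,0,0,-0.2,1,0,0,0.01,0,0,0,1,0,0,0.008,0,0,0,1,0,0,0.004,0,0,0,1,0,0,0.002,0,0,0,1,0,0,0,0,0,0,1,0,0,0,0,0,0]'; python3 go.py .475 .066 .2115 10.8
python3 - <<'E'
from h import *
C=ctrl.capture("scene")
cv2.imwrite("pics/d.png",cv2.resize(C["pixels"][190:290,240:350],None,fx=5,fy=5))
E
```

```text
clock: 13.73
position: [0.4754, 0.0654, 0.2156]
eef_rot: [2.001, 2.422, -0.0]
wrist_force: [-0.2, -1.5, -3.5]
opening: 0.0584
grasp_force: 67.2
t 13.73 pos [0.4754 0.0654 0.2156] open 0.0584 F [-0.2 -1.5 -3.5] q [-0.76  0.51  0.68  2.18 -0.55  0.63  0.51]
turn [-0.01  0.01  0.08] shift mm [ 0.7 -0.3  4.1]
```

View pics/d.png

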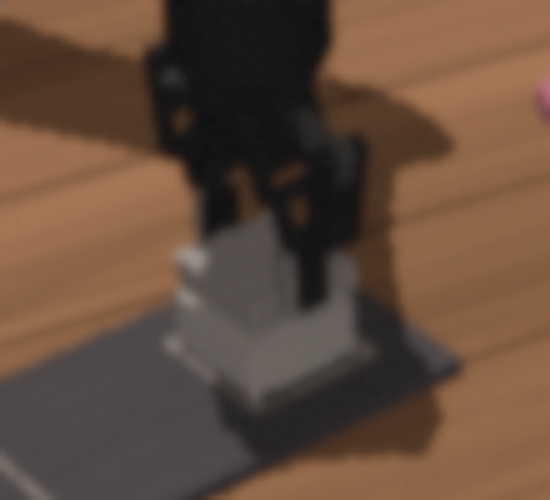

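Packing plate is level and square just above the block. I lower it onto contact.

```bash
python3 -m pendant '[1,0,0,0.001,0,0,0,1,0,0,0.001,0,0,0,1,0,0,0.001,0,0,0,1,0,0,0.001,0,0,0,1,0,0,0.001,0,0,0,1,0,0,0,0,0,0,1,0,0,0,0,0,0]'; python3 go.py .475 .066 .2115 10.8
```

```text
clock: 14.37
position: [0.4754, 0.0655, 0.2112]
eef_rot: [-2.0, -2.422, -0.001]
wrist_force: [-2.0, 0.4, 6.1]
opening: 0.0586
grasp_force: 68.3
t 14.37 pos [0.4754 0.0655 0.2112] open 0.0586 F [-2.   0.4  6.1] q [-0.75  0.52  0.67  2.18 -0.56  0.62  0.52]
turn [ 0.01 -0.06  0.1 ] shift mm [ 0.5 -0.3 -0.3]
```

```bash
python3 -m pendant '[0.2,0,0,0,0,0,0,0,0,0,0,0,0,0,-1,0,0,0,0,0,0,-1,0,0,0,0,0,0,-1,0,0,0,0,0,0,-1,0,0,0,0,0,0,-1,0,0,-0.01,0,0,0,-1,0,0,-0.03,0,0,0,-1,0,0,-0.03,0,0,0,-1,0,0,0,0,0,4.7,-1,0,0,0,0,0,4.7,-1,0,0,0,0,0,4.7,-1,0,0,0,0,0,4.7,-1,0,0,0,0,0,4.6,-1,0,0,0,0,0,4.6]'; python3 go.py .4628 .2895 .225 -17.1
```

```text
clock: 15.62
position: [0.4754, 0.0655, 0.2814]
eef_rot: [-2.531, -1.861, -0.001]
wrist_force: [-0.5, 0.3, 0.0]
opening: 0.0856
grasp_force: 0.0
t 15.62 pos [0.4754 0.0655 0.2814] open 0.0856 F [-0.5  0.3  0. ] q [-0.96  0.45  0.94  2.15 -0.52  0.79  0.01]
turn [ 0.02 -0.04 -0.23] shift mm [210.4 -77.9  56.4]
```

```bash
python3 -m pendant '[-1,0.03,-0.011,0,0,0,-0.2,-1,0.03,-0.011,0,0,0,0,-1,0.03,-0.011,0,0,0,0,-1,0.03,-0.011,0,0,0,0,-1,0.03,-0.011,0,0,0,0,-1,0.03,-0.011,0,0,0,0,-1,0.03,-0.0115,0,0,0,0,-1,0,0,0,0,0,0,-1,0,0,0,0,0,0]'; python3 go.py .4628 .2895 .225 -17.1
python3 - <<'E'
import sp
from h import *
T=ctrl.capture("top");C=ctrl.capture("scene")
sp.run(proj(T,[.4755,.0655,.056])[0],proj(C,[.4755,.0655,.056])[0],.056)
cv2.imwrite("pics/e.png",np.hstack([cv2.resize(T["pixels"][200:310,200:370],None,fx=2.3,fy=3.3),cv2.resize(C["pixels"][170:280,230:400],None,fx=2.3,fy=3.3)]))
E
```

```text
clock: 16.37
position: [0.4618, 0.2913, 0.281]
eef_rot: [2.519, 1.877, 0.001]
wrist_force: [-0.3, -0.9, 0.2]
opening: 0.0855
grasp_force: 0.0
t 16.37 pos [0.4618 0.2913 0.281 ] open 0.0855 F [-0.3 -0.9  0.2] q [-1.31  0.55  0.91  2.   -0.57  0.87 -0.37]
turn [ 0.02 -0.01  0.48] shift mm [-1.4  1.5 56. ]
top 182 [0.47493903 0.06685295 0.18925288] 0.02264673893976077
top 191 [0.47501138 0.06678503 0.19073376] 0.047304198247594464
scene 143 [0.46602096 0.05164131 0.82159676] 0.7313524498637725
scene 149 [0.47143401 0.06834633 0.19327505] 0.05921487603305786
```

View pics/e.png

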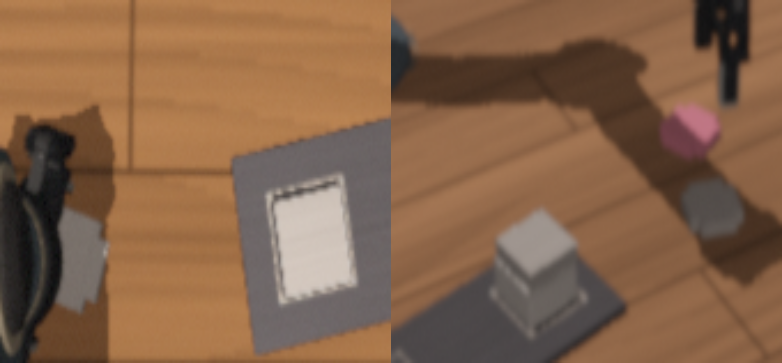

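The stack is flush (packing ≈ (.4745,.067), block ≈ (.4745,.065)). Next is the grey blank.

```bash
python3 -m pendant '[-1,-0.0014,0.0015,0.03,0,0,0.4,-1,0,0,0.03,0,0,0,-1,0,0,0.03,0,0,0,-1,0,0,0.012,0,0,0,-1,0,0,0.01,0,0,0,-1,0,0,0,0,0,0,-1,0,0,0,0,0,0]'; python3 go.py .4628 .2895 .169 -17.1
```

```text
clock: 17.15
position: [0.464, 0.2869, 0.1695]
eef_rot: [2.531, 1.861, 0.002]
wrist_force: [0.6, 0.1, -0.7]
opening: 0.0854
grasp_force: 0.0
t 17.15 pos [0.464  0.2869 0.1695] open 0.0854 F [ 0.6  0.1 -0.7] q [-1.17  0.7   0.73  2.05 -0.76  0.67 -0.23]
turn [ 0.05 -0.04 -0.26] shift mm [ 2.2 -1.9  0.5]
```

```bash
python3 -m pendant '[-1,0.0015,-0.001,0,0,0,0,0,0,0,0,0,0,0,1,0,0,0,0,0,0,1,0,0,0,0,0,0,1,0,0,0,0,0,0,1,0,0,0,0,0,0,1,0,0,0,0,0,0,1,0,0,0,0,0,0]'; for i in 1 2 3; do python3 go.py .4628 .2895 .169 -17.1; done
```

```text
clock: 17.82
position: [0.4631, 0.2894, 0.1701]
eef_rot: [-2.529, -1.862, -0.003]
wrist_force: [-2.7, -0.5, 8.0]
opening: 0.0578
grasp_force: 63.7
t 17.82 pos [0.4631 0.2894 0.1701] open 0.0578 F [-2.7 -0.5  8. ] q [-1.17  0.7   0.73  2.05 -0.76  0.68 -0.23]
turn [-0.   -0.12 -0.16] shift mm [-0.  -0.3  1.1]
t 17.82 pos [0.4631 0.2894 0.1701] open 0.0578 F [-2.7 -0.5  8. ] q [-1.17  0.7   0.73  2.05 -0.76  0.68 -0.23]
turn [-0.   -0.12 -0.16] shift mm [-0.  -0.3  1.1]
t 17.82 pos [0.4631 0.2894 0.1701] open 0.0578 F [-2.7 -0.5  8. ] q [-1.17  0.7   0.73  2.05 -0.76  0.68 -0.23]
turn [-0.   -0.12 -0.16] shift mm [-0.  -0.3  1.1]
```

Lift and turn to 10.8°.

```bash
python3 -m pendant '[1,0,0,-0.01,0,0,0,1,0,0,-0.02,0,0,0,1,0,0,-0.03,0,0,0,1,0,0,-0.03,0,0,0,1,0,0,-0.02,0,0,0,1,0,0,0,0,0,-4,1,0,0,0,0,0,-4,1,0,0,0,0,0,-4,1,0,0,0,0,0,-4,1,0,0,0,0,0,-4,1,0,0,0,0,0,-4,1,0,0,0,0,0,-4,1,0,0,0,0,0,0]'; python3 go.py .475 .066 .232 10.8
```

```text
clock: 18.9
position: [0.4625, 0.2886, 0.2791]
eef_rot: [-2.003, -2.419, -0.0]
wrist_force: [-0.0, 0.0, -2.4]
opening: 0.0584
grasp_force: 66.5
t 18.9 pos [0.4625 0.2886 0.2791] open 0.0584 F [-0.   0.  -2.4] q [-1.22  0.51  0.78  2.   -0.48  0.83  0.02]
turn [-0.02 -0.02 -0.04] shift mm [-221.   -29.5   47.1]
```

```bash
python3 -m pendant '[1,-0.011,-0.0015,0,0,0,0,1,-0.028,-0.004,0,0,0,0,1,-0.028,-0.004,0,0,0,0,1,-0.028,-0.004,0,0,0,0,1,-0.028,-0.004,0,0,0,0,1,-0.028,-0.004,0,0,0,0,1,-0.028,-0.004,0,0,0,0,1,-0.028,-0.003,0,0,0,0,1,-0.014,-0.001,0,0,0,0,1,0,0,0.02,0,0,0,1,0,0,0.015,0,0,0,1,0,0,0.008,0,0,0,1,0,0,0,0,0,0,1,0,0,0,0,0,0]'; python3 go.py .475 .066 .226 10.8
python3 - <<'E'
from h import *
C=ctrl.capture("scene")
cv2.imwrite("pics/g.png",cv2.resize(C["pixels"][190:290,240:350],None,fx=5,fy=5))
E
```

```text
clock: 20.07
position: [0.4748, 0.066, 0.2357]
eef_rot: [-2.006, -2.418, 0.001]
wrist_force: [0.6, 0.5, -2.9]
opening: 0.058
grasp_force: 66.5
t 20.07 pos [0.4748 0.066  0.2357] open 0.058 F [ 0.6  0.5 -2.9] q [-0.81  0.48  0.74  2.17 -0.52  0.67  0.48]
turn [-0.03  0.03 -0.15] shift mm [-0.   0.2  9.7]
```

View pics/g.png

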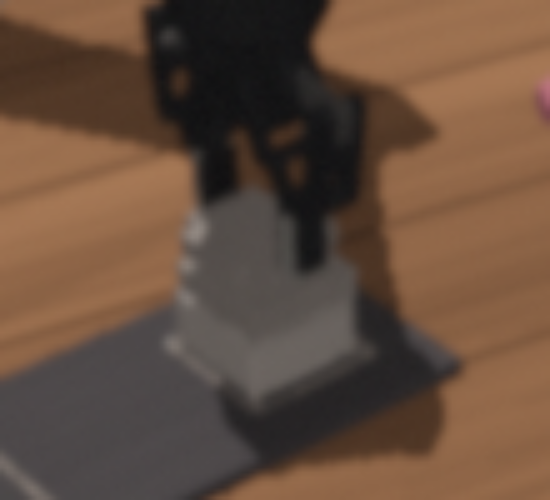

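The blank hangs over the packing, square and level. I lower it to contact.

```bash
python3 -m pendant '[1,0,0,0.003,0,0,0,1,0,0,0.002,0,0,0,1,0,0,0.001,0,0,0,1,0,0,0.001,0,0,0,1,0,0,0.001,0,0,0,1,0,0,0.001,0,0,0,1,0,0,0.001,0,0,0,1,0,0,0.0005,0,0,0,1,0,0,0,0,0,0,1,0,0,0,0,0,0]'; python3 go.py .475 .066 .226 10.8
```

```text
clock: 20.95
position: [0.475, 0.0662, 0.2261]
eef_rot: [-2.004, -2.418, -0.001]
wrist_force: [-3.7, 0.3, 8.7]
opening: 0.0579
grasp_force: 67.9
t 20.95 pos [0.475  0.0662 0.2261] open 0.0579 F [-3.7  0.3  8.7] q [-0.79  0.5   0.72  2.18 -0.55  0.65  0.5 ]
turn [-0.   -0.09 -0.1 ] shift mm [-0.1 -0.1  0.1]
```

```bash
python3 -m pendant '[0.2,0,0,0,0,0,0,0,0,0,0,0,0,0,-1,0,0,0,0,0,0,-1,0,0,0,0,0,0,-1,0,0,0,0,0,0,-1,0,0,0,0,0,0,-1,0,0,-0.01,0,0,0,-1,0,0,-0.03,0,0,0,-1,0,0,-0.03,0,0,0,-1,0,0,-0.02,0,0,0,-1,0.03,0,0,0,0,0,-1,0.03,0,0,0,0,0,-1,0.03,0,0,0,0,0,-1,0.03,0,0,0,0,0,-1,0.03,0,0,0,0,0,-1,0.03,0,0,0,0,0,-1,0.03,0,0,0,0,0,-1,0,0,0,0,0,0,-1,0,0,0,0,0,0]'
python3 - <<'E'
import sp
from h import *
T=ctrl.capture("top");C=ctrl.capture("scene")
B=cross(0)+[0,0,.068]
for p,n in((T,44),(C,46)):
    c=proj(p,[.475,.066,.068])[0]; o=(c-n/2).astype(int); v=p["pixels"][o[1]:o[1]+n,o[0]:o[0]+n].max(2)
    lo,vt=np.percentile(v,20),np.percentile(v,97)
    for fr in(.7,.8): print(fit(p,B,0,c,lambda i:i.max(2)>lo+fr*(vt-lo),n,[.2,0]))
cv2.imwrite("pics/i.png",np.hstack([cv2.resize(T["pixels"][210:310,280:390],None,fx=3.5,fy=3.5),cv2.resize(C["pixels"][190:290,240:350],None,fx=3.5,fy=3.5)]))
E
```

```text
clock: 22.53
position: [0.4353, 0.2745, 0.3155]
eef_rot: [1.999, 2.423, 0.0]
wrist_force: [0.4, -0.2, -0.2]
opening: 0.0851
grasp_force: 0.0
(array([0.47519498, 0.06669974, 0.17827667]), np.float64(0.07409993528389935))
(array([0.47498103, 0.06636585, 0.1797483 ]), np.float64(0.03896150084466965))
(array([0.46755804, 0.06431373, 0.30127502]), np.float64(0.6866746698679471))
(array([0.40373507, 0.07072705, 1.0930468 ]), np.float64(0.462142261739372))
```

View pics/i.png

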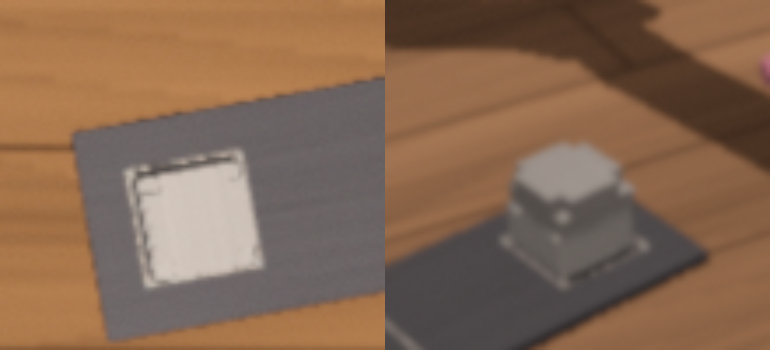

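The pile is flush and square in the crossed outline: blank (.475,.0665), packing (.4745,.067), block (.4745,.065). The arm is clear, so I hand in.

```bash
python3 -c "
from plant import ctrl
print(ctrl.hand_in())"
```

```text
the job is handed in; nothing more can be done
None
```

The job is handed in after about 22.5 s of robot time: the block was slid into the crossed square, the packing plate and notched blank were set on top, and by camera all three are centred within about 2 mm; no verdict came back.

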